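Set the code on the battery lock box

ROBOT

A 6-joint arm with a two-finger parallel gripper is mounted at the origin on a cart in front of the work surface, level with it; the furniture and walls round the work are solid. World frame = base frame: x ahead of the robot, y to its left, z up, the work surface at z = 0. Lengths are in m, angles in rad, forces in N, time in s.
With the tool pointing down it reaches from about 0.425 to 0.95 m from the base axis. Payload 3.5 kg.
Tool frame: the origin (TCP) lies at the very end of the fingers, on their centre line; the grasp point (between the pads) lies 19 mm behind it; z points along the fingers, y is the line along which they close (so a half turn about z gives the same grasp; the last joint's range is limited). The gripper opens to 85 mm and grips with 20 to 120 N. Pads are 22 mm wide; open, the fingers measure 114 mm over their backs; the gripper's body (76 mm by 85 mm) begins 54 mm behind the grasp point. The pads swing forward as they close: fully open they stand 13 mm farther back than shut.
Start: joints at [-1.401, 0.286, 1.577, -0, 1.279, -0.15], TCP at [0.212, -0.641, 0.231] pointing down, gripper open.
Joint ranges: [-2.77, 2.77], [-0.9, 2.22], [0.21, 2.48], [-1.53, 4.67], [0.24, 2.81], [-2.84, 2.84]. Speed limits (rad/s): [2.79, 2.79, 3.14, 3.14, 3.14, 3.14].

INTERFACE

Orientations are given as a unit quaternion [x, y, z, w].
In Python, from plant import ctrl gives the robot as it stands.
- The arm moves only by the tool carry_out, never from a script. Its argument "deltas" is one flat list of numbers, 6 for each row, row after row: the shift along the tool's x, y, z in m, then the turn, a rotation vector about the tool's x, y, z in rad. A call has 1 to 5 rows; each row is the pose to reach, as a shift and turn from the pose commanded when the call began, along the tool's axes at that moment; what a row does not reach only later rows make up. A row lasts 1/8 s, in which the tool goes at most 62.5 mm and 10.7 degrees, less where a joint would pass 70% of its speed; a pose out of reach is approached as far as the arm can. A call with a gripper value outside its range is refused whole. "grip" is the opening in per cent of the stroke, from 0 (shut) to 100 (fully open), set as the call begins (left out, the last holds). The fingers move at their own pace and stop on an object; "grip_force" is the grip in N (left out, the last holds). Time passes only in rows, so rows that repeat a pose let the fingers close. It gives the time, the measured TCP pose, the force, the opening and the grip force at its end, in the units of the state.
- ctrl.get_state(): the state, without advancing time (a new reading comes with each control period).
- ctrl.read_camera(name): name is "scene" or "top" or "wrist"; returns (picture, depth): 400x640x3 uint8, red, green, blue; 400x640 float32, m along the optical axis (not along the pixel's ray), 0 where there is no reading.
- ctrl.camera_model(name): a dict with "intrinsics" (3x3 intrinsics, pixels), "extrinsics" (4x4, takes a point from world to camera coordinates); the wrist camera has in their place "hand_eye" (4x4, takes a point from camera to tool coordinates, whose origin is the TCP and whose axes are the flange's). Camera axes: x right, y down, z forward; pixel columns grow to the right and rows downward; lengths in m; the calibration is good to about 2 mm. A picture is of the moment at which its call begins: read the wrist's pose just before it. camera_model takes no time and is no camera call.
- ctrl.sign_off(): hands the job in; it is judged then, once.
Trained networks look in the newest picture that a camera, given by its name, has taken for a name from the list of things; names that differ only in an ending like _2 or _b are one class to them, and where a whole thing is asked for, a point or a joint stands for the part that bears it (a point fixed in the world has none). Each returns a list of dicts, best first, with "score" (0 to 1); they miss things now and then, are a little off and sometimes report something else, mostly with a low value. They report only what shows in the picture. A call takes as long as a camera call.
- ctrl.find_in(camera, query): "uv" ([column, row] in pixels, amid what is visible of it).
The state is a dict: "time": time; "qpos": joint angles; "dq": joint speeds; "joint_efforts": joint torques, N m; "eef_pos": TCP position; "tcp_rot": TCP orientation; "contact_force": force on the tool from outside, world axes, zero at the start; "wrist_torque": the same for the moment, N m; "opening": opening from 0.0 (shut) to 1.0 (fully open); "finger_force": force on a finger pad.
Only numpy, scipy, OpenCV 4.12 (cv2) and the standard library are available. Lean on these libraries where they do the work, as an engineer would, in place of code of your own. Each camera call takes 0.05 s, during which the arm holds its last target. There are 200 camera calls.

TASK

Dial in the code on the grey lock box so that the drone batteries can be taken out: from left to right as the robot sees it the dials must point at three dots, two dots, one dot. Turn the left dial to its three dots first, then the right dial to its one dot; the middle dial already points at two dots and must stay there.

Things in the scene. Friction and masses are not known exactly. Their poses are not given: they have to be found in the camera images.
- lockbox: Flat grey metal lock box, 140 (x) x 300 (y) x 60 mm high, fixed on the desk. Origin: centre of its underside; x points to its back (away from the robot), z up. Three black dials stand on its top panel (60 mm up), axes at x = -10, y = +100 (left), 0, -100 mm (right). White dots 40 mm from each axis: one dot 50 deg left of straight back, two straight back, three 50 deg right (clockwise).
- dial_left_grip (a point): Left dial (largest y): skirt 54 mm across, 8 mm high, with an upright grip bar 12 mm thick, 36 mm long, top 39 mm above the panel, pinched across it from above. A lower narrow nose (to 26 mm from the axis) and a white line show where it points. This point: on the dial's axis, 28 mm above the panel, 11 mm below the bar's top; its x axis points along the bar to the nose, z up, turning with it.
- dial_middle_grip (a point): The same point of the middle dial, which is shaped like the left one.
- dial_right_grip (a point): The same point of the right dial (smallest y), which is shaped like the left one.
- dial_left (a joint): Angle of the left dial, rad, growing clockwise seen from above: -0.873 points at one dot, 0 at two dots (straight to the back of the box), +0.873 at three dots; stops at -1.15 and +1.15. No clicks, no spring: light friction (0.06 N m) keeps it where it is left.
- dial_middle (a joint): Angle of the middle dial, same meaning; about 0 at the start.
- dial_right (a joint): Angle of the right dial, same meaning.

How it is judged:
On the way, in this order (a step that is already met when the one before it is completed fails the run):
1. the left dial points at three dots within 10 degrees (value of joint dial_left between 0.698 and 1.048 rad), for 0.2 s.
2. the right dial points at one dot within 10 degrees (value of joint dial_right between -1.048 and -0.698 rad), for 0.2 s.
At the end, for the whole second after the job is handed in: The left dial points at its three dots, the middle dial at its two dots and the right dial at its one dot, each within 10 degrees (all of step 1 and all of step 2 and value of joint dial_middle between -0.175 and 0.175 rad); the robot touches nothing.
It also fails if it takes over 40 s, if anything falls off the work surface, if the arm or the gripper's body presses on something with over 40 N, if the wrist force passes 120 N, or if a joint passes its speed limit or range.

## Working session

There is one attempt and no reset: what is moved stays moved. The work goes in short steps, Python scripts to look and compute and a tool call to move; the robot and the scene stay as the last step left them, time stands still between calls to the robot, and variables do not carry over. Pictures are saved under pics/ and viewed, at most 10 in all, crops included, and the job is handed in when it is done.

Besides the shell and the picture viewer there is one more tool, called after "Call:" as name(argument=value, ...) on one line, values as JSON. carry_out: Moves the arm, as the interface text tells. Its arguments: {"type":"object","properties":{"deltas":{"type":"array"},"grip":{"type":"number"},"grip_force":{"type":"number"}},"required":["deltas"]}

```bash
mkdir -p pics
cat > h.py <<'E'
import numpy as np, cv2
from plant import ctrl
from scipy.spatial.transform import Rotation as R
def world(cam,uv,d,st=None):
    m=ctrl.camera_model(cam);K=np.array(m["intrinsics"]);uv=np.atleast_2d(uv).astype(float)
    d=np.atleast_1d(d)
    p=np.c_[(uv[:,0]-K[0,2])/K[0,0]*d,(uv[:,1]-K[1,2])/K[1,1]*d,d]
    if "extrinsics" in m:
        T=np.linalg.inv(np.array(m["extrinsics"]))
    else:
        T=np.eye(4);T[:3,:3]=R.from_quat(st["tcp_rot"]).as_matrix();T[:3,3]=st["eef_pos"];T=T@np.array(m["hand_eye"])
    return p@T[:3,:3].T+T[:3,3]
E
python3 - <<'E'
from h import *
np.set_printoptions(precision=4,suppress=True)
im,d=ctrl.read_camera("top"); cv2.imwrite("pics/top.png",im[:,:,::-1]); np.save("top_d.npy",d)
for q in ["lockbox","dial_left","dial_middle","dial_right"]:
    for r in ctrl.find_in("top",q)[:3]:
        u,v=map(int,r["uv"]); print(q,r["score"],r["uv"],world("top",[u,v],d[v,u]))
s=ctrl.get_state();print(s["time"],s["eef_pos"],s["tcp_rot"],s["opening"])
E
```

```text
lockbox 0.62 [298.8, 195.3] [[0.5278 0.1005 0.0972]]
dial_left 0.81 [256.4, 189.1] [[0.5402 0.1976 0.098 ]]
dial_middle 0.96 [300.7, 191.7] [[0.5369 0.0961 0.0991]]
dial_middle 0.55 [258.2, 187.4] [[0.5454 0.1936 0.0961]]
dial_right 0.91 [342.1, 200.0] [[ 0.5177 -0.0004  0.0978]]
0.25 [ 0.2122 -0.6405  0.2307] [ 0.9872  0.1592 -0.     -0.0006] 0.9972510680129408
```

View pics/top.png

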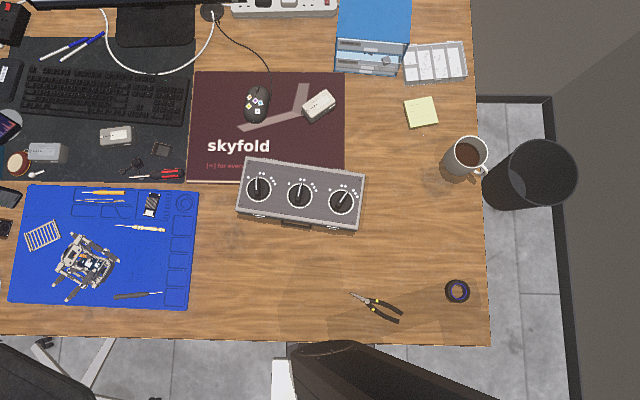

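The top view shows the grey box at about (300,195), turned slightly clockwise, with dials at (257,189), (300,194) and (342,201). Next I fit the box and the bars from depth.

Run:
```python
from h import *
np.set_printoptions(precision=4,suppress=True)
d=np.load("top_d.npy");im=cv2.imread("pics/top.png")
vv,uu=np.mgrid[140:245,220:380];uv=np.c_[uu.ravel(),vv.ravel()]
P=world("top",uv,d[140:245,220:380].ravel())
m=(P[:,2]>.052)&(P[:,2]<.115)&(P[:,0]>.4)&(P[:,0]<.65)
(c,s,a)=cv2.minAreaRect(P[m][:,:2].astype(np.float32));print("box",c,s,a,np.median(P[m][:,2]))
b=P[m&(P[:,2]>.088)]
for y in (.1976,.096,0.):
    q=b[abs(b[:,1]-y)<.04];c=q.mean(0);w,v=np.linalg.eigh(np.cov((q-c)[:,:2].T));print(len(q),c,np.sqrt(w)*1e3,v[:,1],np.degrees(np.arctan2(v[1,1],v[0,1])))
cv2.imwrite("pics/crop.png",cv2.resize(im[150:240,230:370],None,fx=5.5,fy=5.5,interpolation=cv2.INTER_CUBIC))
```

```text
box (0.5429321527481079, 0.09835793077945709) (0.3003145158290863, 0.14237159490585327) 82.09466552734375 0.05942011542587411
87 [0.5453 0.1972 0.0971] [ 3.4758 10.7874] [-0.9969 -0.0783] -175.51200506810446
86 [0.5314 0.0995 0.0972] [ 3.515 10.684] [-0.9816  0.1909] 168.9968490568191
83 [0.5177 0.0017 0.0977] [ 3.4884 10.4407] [-0.8472  0.5313] 147.90423670202685
```

View pics/crop.png

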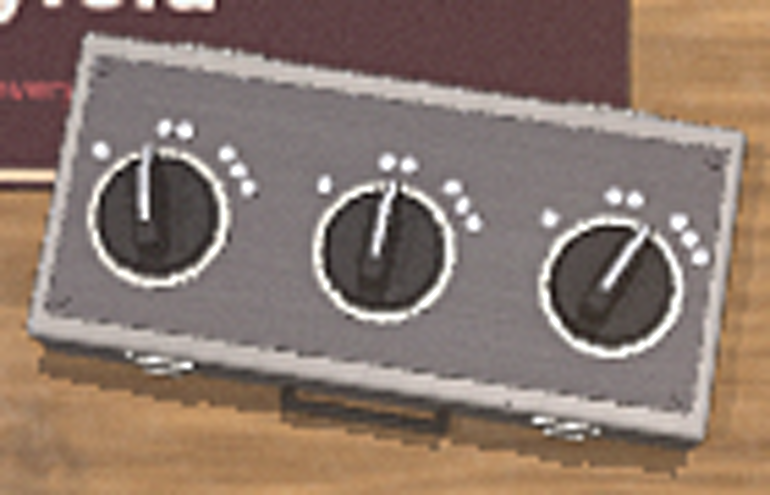

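The crop shows the noses. The left dial points just left of its two dots (-12°), the middle one at two dots (+3°), and the right one between two and three dots (+24°). The box yaw is -7.9°. I'm starting the approach to the left dial.

Call:
carry_out(deltas=[0.046,-0.032,0,0,0,-0.18,0.091,-0.064,0,0,0,-0.36,0.137,-0.097,0,0,0,-0.54,0.182,-0.129,0,0,0,-0.72,0.228,-0.161,0,0,0,-0.9], grip=100)

```text
time: 0.88
eef_pos: [0.3788, -0.4147, 0.2314]
tcp_rot: [0.818, 0.575, 0.0, 0.0]
contact_force: [0.7, -0.5, 0.7]
opening: 0.998
finger_force: 0.0
```

```bash
cat > go.py <<'E'
import sys
from h import *
x,y,z,h=map(float,sys.argv[1:5]); s=ctrl.get_state()
M=R.from_quat(s["tcp_rot"]); h=np.radians(h)
T=R.from_matrix(np.array([[np.cos(h),np.sin(h),0],[np.sin(h),-np.cos(h),0],[0,0,-1]]))
d=M.inv().apply(np.array([x,y,z])-s["eef_pos"]); r=(M.inv()*T).as_rotvec()
n=max(np.linalg.norm(d)/.0625,np.degrees(np.linalg.norm(r))/10.7)
X=M.as_matrix()[:,0]
print("t",s["time"],"pos",s["eef_pos"].round(4) if hasattr(s["eef_pos"],'round') else s["eef_pos"],"head",np.degrees(np.arctan2(X[1],X[0])).round(1),"open",round(s["opening"],3),"F",np.round(s["contact_force"],1),"tq",np.round(s["wrist_torque"],2),"q",np.round(s["qpos"],2))
print("shift",d.round(4),"rot",r.round(3),"rows",round(n,1))
E
python3 go.py .546 .198 .2 184.5
```

```text
t 0.875 pos [ 0.3788 -0.4147  0.2314] head 70.2 open 0.998 F [ 0.7 -0.5  0.7] tq [-0.01 -0.02  0.03] q [-1.01  0.04  1.86  0.    1.25 -0.67]
shift [ 0.6331 -0.0502  0.0313] rot [ 0.     0.    -1.995] rows 10.7
```

Call:
carry_out(deltas=[0.059,-0.005,0,0,0,-0.18,0.118,-0.01,0,0,0,-0.36,0.177,-0.014,0,0,0,-0.54,0.236,-0.019,0,0,0,-0.72,0.295,-0.024,0,0,0,-0.9])

```text
time: 1.5
eef_pos: [0.4571, -0.1291, 0.2315]
tcp_rot: [0.487, 0.874, 0.0, 0.0]
contact_force: [1.1, 0.2, 0.4]
opening: 1.0
finger_force: 0.0
```

```bash
python3 go.py .546 .198 .2 184.5
```

```text
t 1.5 pos [ 0.4571 -0.1291  0.2315] head 121.8 open 1.0 F [1.1 0.2 0.4] tq [ 0.02 -0.02 -0.05] q [-0.49 -0.17  2.05  0.    1.26 -1.04]
shift [0.2313 0.2478 0.0315] rot [ 0.000e+00  1.000e-03 -1.095e+00] rows 5.9
```

Call:
carry_out(deltas=[0.039,0.041,0,0,0,-0.18,0.078,0.083,0,0,0,-0.36,0.117,0.125,0,0,0,-0.54,0.156,0.166,0,0,0,-0.72,0.195,0.208,0,0,0,-0.9])

```text
time: 2.12
eef_pos: [0.5328, 0.1458, 0.2315]
tcp_rot: [0.058, 0.998, -0.0, 0.0]
contact_force: [0.6, -0.2, 0.7]
opening: 1.001
finger_force: 0.0
```

```bash
python3 go.py .546 .198 .18 184.5
```

```text
t 2.125 pos [0.5328 0.1458 0.2315] head 173.4 open 1.001 F [ 0.6 -0.2  0.7] tq [ 0.04 -0.07  0.06] q [ 0.08  0.02  1.88 -0.    1.24 -1.37]
shift [-0.007   0.0534  0.0515] rot [-0.     0.001 -0.194] rows 1.2
```

Call:
carry_out(deltas=[-0.003,0.027,0.02,0,0,-0.1,-0.007,0.053,0.045,0,0,-0.194,-0.007,0.053,0.05,0,0,-0.194], grip=80)

```text
time: 2.5
eef_pos: [0.5447, 0.1967, 0.179]
tcp_rot: [-0.037, 0.999, -0.0, -0.002]
contact_force: [-0.7, -0.5, 0.3]
opening: 0.804
finger_force: 0.0
```

```bash
python3 - <<'E'
from h import *
s=ctrl.get_state()
im,d=ctrl.read_camera("wrist"); cv2.imwrite("pics/w1.png",im[:,:,::-1])
P=world("wrist",np.c_[[a.ravel() for a in np.meshgrid(np.arange(640),np.arange(400))]].T,d.ravel(),s)
m=(d.ravel()>.05)&(P[:,2]>.088)&(P[:,2]<.112)&(P[:,1]>.02)&(P[:,1]<.29)&(P[:,0]>.48)&(P[:,0]<.61)
b=P[m]
for x,y in ((.546,.198),(.532,.0996)):
    q=b[np.hypot(b[:,0]-x,b[:,1]-y)<.035]
    if len(q)<20: print("none");continue
    q=q[q[:,2]>np.percentile(q[:,2],90)-.006]
    r=cv2.minAreaRect((q[:,:2]*1000).astype(np.float32));w,v=np.linalg.eigh(np.cov(q[:,:2].T));print(len(q),r,q.mean(0),np.degrees(np.arctan2(v[1,1],v[0,1])))
E
python3 go.py .546 .198 .073 184.5
```

```text
783 ((546.3056640625, 200.62564086914062), (35.51837158203125, 12.004121780395508), 4.863396644592285) [0.54519755 0.20045887 0.09927724] -175.6600076725136
914 ((532.6356201171875, 102.43291473388672), (12.43344497680664, 36.10625076293945), 78.58727264404297) [0.53181889 0.10349724 0.09898355] 169.6024114166447
t 2.55 pos [0.5449 0.1958 0.1794] head -175.8 open 0.8 F [-0.7 -0.6 -0.7] tq [-0.05  0.03  0.05] q [ 0.17  0.13  1.86 -0.    1.16 -1.47]
shift [-0.0017  0.0022  0.1063] rot [-0.001 -0.004 -0.006] rows 1.7
```

View pics/w1.png

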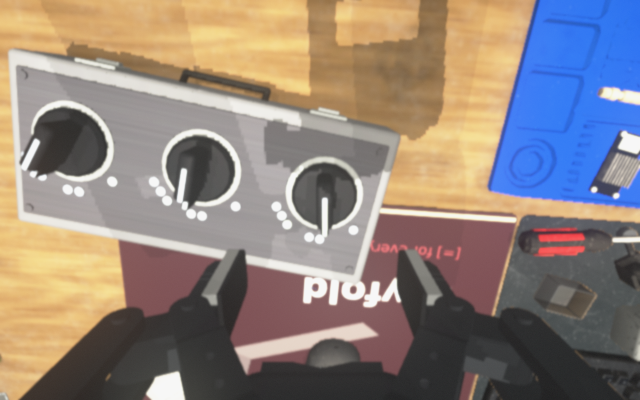

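The wrist view confirms the left dial at (324,193), with its bar between the fingers and aligned to within 1°. I'm descending now.

Call:
carry_out(deltas=[-0.002,0.003,0.03,0,0,-0.005,-0.002,0.004,0.065,0,0,-0.005,-0.002,0.004,0.095,0,0,-0.005,-0.002,0.004,0.106,0,0,-0.005,-0.002,0.004,0.106,0,0,-0.005], grip=60, grip_force=30)

```text
time: 3.18
eef_pos: [0.5479, 0.1992, 0.0757]
tcp_rot: [-0.038, 0.999, -0.0, -0.0]
contact_force: [-0.0, -0.2, 1.0]
opening: 0.603
finger_force: 0.0
```

```bash
python3 go.py .5465 .1995 .073 184.5
```

```text
t 3.175 pos [0.5479 0.1992 0.0757] head -175.6 open 0.603 F [-0.  -0.2  1. ] tq [0.03 0.02 0.01] q [ 0.17  0.26  1.91 -0.    0.96 -1.47]
shift [0.0014 0.0004 0.0027] rot [-0.    -0.    -0.003] rows 0.0
```

Call:
carry_out(deltas=[0.001,0,0.003,0,0,0,0.001,0,0.003,0,0,0,0.001,0,0.003,0,0,0,0.001,0,0.003,0,0,0,0.001,0,0.003,0,0,0], grip=0)

```text
time: 3.8
eef_pos: [0.5474, 0.1992, 0.0736]
tcp_rot: [-0.039, 0.999, -0.001, 0.001]
contact_force: [-1.2, -4.3, 6.0]
opening: 0.137
finger_force: 34.9
```

```bash
python3 go.py .5465 .1995 .073 122.1
```

```text
t 3.8 pos [0.5474 0.1992 0.0736] head -175.6 open 0.137 F [-1.2 -4.3  6. ] tq [-0.6   0.28  0.01] q [ 0.18  0.27  1.92 -0.    0.96 -1.47]
shift [0.0009 0.0003 0.0006] rot [-0.     0.002  1.088] rows 5.8
```

Gripped at a 12 mm opening. Turning the left dial clockwise.

Call:
carry_out(deltas=[0,0,0,0,0,0.15,0,0,0,0,0,0.32,0,0,0,0,0,0.49,0,0,0,0,0,0.66,0,0,0,0,0,0.82])

```text
time: 4.42
eef_pos: [0.5479, 0.2005, 0.0736]
tcp_rot: [0.365, 0.931, 0.001, 0.001]
contact_force: [0.3, 0.8, 3.8]
opening: 0.136
finger_force: 34.6
```

Call:
carry_out(deltas=[0,0,0,0,0,0.14,0,0,0,0,0,0.268,0,0,0,0,0,0.268,0,0,0,0,0,0.268])

```text
time: 4.92
eef_pos: [0.5483, 0.2007, 0.0736]
tcp_rot: [0.484, 0.875, 0.002, 0.001]
contact_force: [2.8, 3.2, 4.8]
opening: 0.132
finger_force: 34.7
```

```bash
python3 go.py .5465 .1995 .073 122.1
```

```text
t 4.925 pos [0.5483 0.2007 0.0736] head 122.2 open 0.132 F [2.8 3.2 4.8] tq [ 0.55 -0.46  0.02] q [ 0.18  0.27  1.91  0.    0.96 -0.39]
shift [-0.0001 -0.0021  0.0006] rot [0.005 0.    0.001] rows 0.0
```

Call:
carry_out(deltas=[0,0,0,0,0,0,0,0,0,0,0,0,0,0,0,0,0,0,0,0,-0.03,0,0,0,0,0,-0.09,0,0,0], grip=60)

```text
time: 5.55
eef_pos: [0.5439, 0.199, 0.1593]
tcp_rot: [0.484, 0.875, -0.003, -0.004]
contact_force: [0.8, 0.8, -0.2]
opening: 0.602
finger_force: 0.0
```

```bash
python3 go.py .5195 .004 .18 147.9
```

```text
t 5.55 pos [0.5439 0.199  0.1593] head 122.1 open 0.602 F [ 0.8  0.8 -0.2] tq [-0.   -0.03 -0.  ] q [ 0.18  0.15  1.87 -0.    1.13 -0.38]
shift [-0.1522 -0.1245 -0.0202] rot [-0.008 -0.005 -0.451] rows 3.2
```

Call:
carry_out(deltas=[-0.04,-0.032,-0.015,0,0,-0.12,-0.08,-0.065,-0.02,0,0,-0.24,-0.12,-0.098,-0.02,0,0,-0.36,-0.152,-0.124,-0.02,0,0,-0.45,-0.152,-0.124,-0.02,0,0,-0.45])

```text
time: 6.18
eef_pos: [0.5218, 0.0028, 0.182]
tcp_rot: [0.279, 0.96, -0.0, -0.0]
contact_force: [-0.1, 0.8, 0.1]
opening: 0.603
finger_force: 0.0
```

```bash
cat > wr.py <<'E'
from h import *
import sys
s=ctrl.get_state()
im,d=ctrl.read_camera("wrist"); cv2.imwrite(sys.argv[1],im[:,:,::-1])
P=world("wrist",np.c_[[a.ravel() for a in np.meshgrid(np.arange(640),np.arange(400))]].T,d.ravel(),s)
b=P[(d.ravel()>.05)&(P[:,2]>.088)&(P[:,2]<.112)]
for x,y in ((.5465,.1995),(.5325,.101),(.519,.003)):
    q=b[np.hypot(b[:,0]-x,b[:,1]-y)<.035]
    if len(q)<20: print("none");continue
    q=q[q[:,2]>np.percentile(q[:,2],90)-.006]
    r=cv2.minAreaRect((q[:,:2]*1000).astype(np.float32));w,v=np.linalg.eigh(np.cov(q[:,:2].T));a=np.degrees(np.arctan(v[1,1]/v[0,1]));print(len(q),r,q.mean(0).round(4),"head",a,"joint",-(a+7.95))
E
python3 wr.py pics/w2.png; python3 go.py .5195 .003 .073 147.9
```

```text
1295 ((547.4405517578125, 201.59039306640625), (12.930435180664062, 36.02442169189453), 30.498435974121094) [0.5465 0.2007 0.0989] head -57.61143837364043 joint 49.66143837364043
964 ((532.8871459960938, 101.86901092529297), (12.651850700378418, 35.54549789428711), 79.62891387939453) [0.5318 0.1012 0.0992] head -10.856921509601069 joint 2.9069215096010685
769 ((518.9124755859375, 3.6879196166992188), (11.3966703414917, 35.449127197265625), 57.856571197509766) [0.5183 0.0044 0.0993] head -31.936144699574204 joint 23.986144699574204
t 6.225 pos [0.522  0.0042 0.182 ] head 147.7 open 0.601 F [ 0.1  1.  -0.1] tq [-0.    0.02 -0.02] q [-0.19 -0.    2.    0.    1.15 -1.19]
shift [ 0.0014 -0.0023  0.109 ] rot [-0.    -0.001 -0.004] rows 1.7
```

View pics/w2.png

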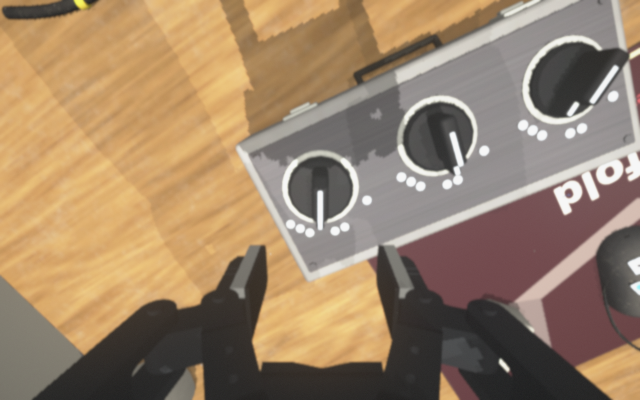

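The wrist view shows the left nose near (573,108), pointing to its three dots at (532,130). I measure +49.7° left, +2.9° middle and +24° right. The right dial at (320,188) is aligned between the fingers.

Call:
carry_out(deltas=[0.001,-0.002,0.03,0,0,0,0.002,-0.002,0.065,0,0,0,0.002,-0.002,0.095,0,0,0,0.002,-0.002,0.109,0,0,0,0.002,-0.002,0.109,0,0,0], grip=60)

```text
time: 6.85
eef_pos: [0.519, 0.0053, 0.0725]
tcp_rot: [0.276, 0.961, -0.0, -0.001]
contact_force: [0.2, 0.2, 0.4]
opening: 0.6
finger_force: 0.0
```

Call:
carry_out(deltas=[0,0,0.002,0,0,0,0,0,0.002,0,0,0,0,0,0.002,0,0,0,0,0,0.002,0,0,0,0,0,0.002,0,0,0], grip=0)

```text
time: 7.48
eef_pos: [0.5195, 0.0027, 0.0727]
tcp_rot: [0.276, 0.961, -0.002, 0.0]
contact_force: [-3.7, -6.0, 4.0]
opening: 0.135
finger_force: 34.4
```

```bash
python3 go.py .519 .0035 .073 -137.9
```

```text
t 7.475 pos [0.5195 0.0027 0.0727] head 147.9 open 0.135 F [-3.7 -6.   4. ] tq [-0.82  0.56  0.09] q [-0.19  0.14  2.07 -0.    0.93 -1.2 ]
shift [ 0.0008  0.0004 -0.0003] rot [-4.000e-03 -1.000e-03 -1.294e+00] rows 6.9
```

Call:
carry_out(deltas=[0,0,0,0,0,-0.16,0,0,0,0,0,-0.33,0,0,0,0,0,-0.5,0,0,0,0,0,-0.67,0,0,0,0,0,-0.84])

```text
time: 8.1
eef_pos: [0.5192, 0.0007, 0.0727]
tcp_rot: [-0.143, 0.99, -0.004, -0.002]
contact_force: [-5.0, -12.7, 4.7]
opening: 0.131
finger_force: 34.5
```

Call:
carry_out(deltas=[0,0,0,0,0,-0.16,0,0,0,0,0,-0.32,0,0,0,0,0,-0.455,0,0,0,0,0,-0.455,0,0,0,0,0,-0.455])

```text
time: 8.72
eef_pos: [0.5196, -0.0003, 0.0727]
tcp_rot: [-0.36, 0.933, -0.004, -0.002]
contact_force: [-4.2, -15.7, 2.9]
opening: 0.135
finger_force: 34.2
```

Call:
carry_out(deltas=[0,0,0,0,0,0,0,0,0,0,0,0,0,0,0,0,0,0,0,0,-0.03,0,0,0,0,0,-0.09,0,0,0], grip=60)

```text
time: 9.35
eef_pos: [0.5173, 0.0052, 0.1593]
tcp_rot: [-0.359, 0.933, 0.002, -0.003]
contact_force: [1.3, -0.7, -0.2]
opening: 0.6
finger_force: 0.0
```

Call:
carry_out(deltas=[0,0,-0.05,0,0,0,0,0,-0.05,0,0,0,0,0,-0.05,0,0,0])

```text
time: 9.72
eef_pos: [0.5193, 0.0048, 0.2108]
tcp_rot: [-0.359, 0.933, 0.0, -0.0]
contact_force: [0.2, 0.3, -0.8]
opening: 0.596
finger_force: 0.0
```

```bash
python3 wr.py pics/w3.png; python3 go.py .519 .0035 .2 -137.9
python3 - <<'E'
from h import *
im,d=ctrl.read_camera("top");cv2.imwrite("pics/top2.png",cv2.resize(im[150:240,230:370,::-1],None,fx=5.5,fy=5.5,interpolation=cv2.INTER_CUBIC))
E
```

```text
none
40 ((532.3556518554688, 98.04911041259766), (5.586573123931885, 35.62860107421875), 81.40412139892578) [0.5382 0.0962 0.0957] head -9.75545073485875 joint 1.8054507348587494
640 ((519.5086669921875, 1.168375015258789), (35.50004577636719, 11.356586456298828), 42.098968505859375) [0.5189 0.0008 0.0993] head 41.70398365023577 joint -49.65398365023577
t 9.775 pos [0.5187 0.0049 0.2098] head -137.9 open 0.6 F [-0.9 -0.6 -0.2] tq [-0.02 -0.02 -0.04] q [-0.19 -0.04  1.98  0.    1.21 -2.49]
shift [ 0.0007 -0.0012  0.0098] rot [ 0.002 -0.002 -0.   ] rows 0.2
```

View pics/w3.png

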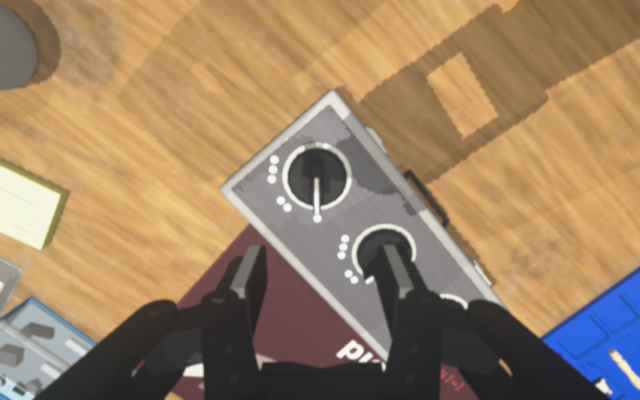

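The wrist view shows the right dial at (317,178) with its line on its one dot at (317,218), measured at -49.7°. The other dials haven't been touched since their check, and the gripper is 0.2 m up and clear, so I'm handing in.

```bash
python3 -c "
from plant import ctrl
print(ctrl.sign_off())"
```

```text
the job is handed in; nothing more can be done
None
```

The job is handed in after about 10 s of the 40 s allowed: my last camera measurements put the left dial at +49.7° (three dots), the middle at about +2° (two dots) and the right at -49.7° (one dot), with the gripper clear; sign-off returned no verdict.

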